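# Make up a clock's driving weight on the spring balance

## Task

Make up the driving weight for the clock on the bench: take the weight hanger by the tab above its snap hook, press the hook's sprung gate against the eye of the spring balance until the eye has passed and the gate springs shut, and let the hanger hang there. Then stand brass weights on its tray, spread so that it hangs about level, until the balance's pointer rests between the two prongs of the limit bracket. Stand the weights that are left over in their wooden box, and leave the bracket's setting and the watch, hammer and blue tin beside the weights alone.

Things in the scene. Friction and masses are not known exactly. Their poses are not given: they have to be found in the camera images.
- balance: fixed spring balance: grey base plate 300 x 150 x 10 mm (60 mm in front of to 240 mm behind the origin), upright housing 80 mm wide, 345 mm high, its white scale face 165 mm behind the origin; from it an arm 11 mm wide, 13 mm high comes forward and ends in a closed eye. Origin: on the bench straight below point eye; x points from the eye back to the housing, y left, z up.
- eye (a point): middle of the front bar of the eye: a closed flat loop of 8 mm round steel bar lying level, 44 mm wide and 46 mm long between bar centres (hole 36 x 38 mm). Its front bar runs along the balance's y, the hole lies behind it (balance +x). 255 mm above the bench when unloaded; it sinks with the load. Nothing is above it.
- balance_arm (a joint): how far the arm, eye and pointer have sunk, m: 0 at the top stop (unloaded), 0.095 at the bottom stop. It stays at 0 up to a load of 4.5 N, then sinks 1 mm for every 0.15 N (150 N/m): a small weight makes 9.8 mm, a large one 19.6 mm. Damped; settles in about a second.
- pointer_tip (a point): tip of the black pointer, which moves with the arm in front of the scale face, 39 mm left of its middle; level with the eye.
- limit_bracket (a joint): setting of the limit bracket, m, on the same scale as balance_arm: 0 level with the unloaded pointer, growing downwards (0.060 to 0.076). A stiff slide: leave it as it is.
- limit_mid (a point): middle of the gap of the limit bracket, a dark two-pronged fork on the left edge of the scale face; its prongs leave a gap of 15 mm, 7.5 mm above and below this point, into which the pointer's tip has to sink.
- hanger: loose weight hanger, 600 g +-10 %: flat aluminium tray 150 mm (x) x 190 mm (y), floor 5 mm thick, rim 15 mm high; in its middle a stem 10 mm dia carries a snap hook and a thumb tab on top. Origin: centre of the tray's underside, z up; x is the way the hook's mouth faces. Room for weights: y = +-65 mm, x = -48, 0, +48 mm, with the jaws closing along x so that the gripper clears stem and tab.
- hook_mouth (a point): where the eye's bar should press on the gate: x 14, z 120 mm in the hanger's frame. The hook is a steel frame 12 mm thick in the hanger's x-z plane: bottom bar z 90 to 98, spine x -26 to -18, peaked roof at the top, nose x 18 to 25 hanging down to z 130; between nose and bottom bar is the mouth, closed by the gate.
- hook_seat (a point): where the middle of the eye's bar lies when the hanger hangs: on the stem's axis under the peak of the hook's roof, 143.6 mm above the hanger's underside. To get there move the hanger along its +x (gate first) until the bar is about 22 mm past hook_mouth, then lower it: the bar clears the gate's tip on the way up to the roof.
- hook_gate (a joint): opening of the brass gate, rad: 0 shut, up to 0.95. It is a bar 7 mm thick and 38 mm long, pivoted at the mouth's lower end (x 14 mm, z 96 mm) and swings inwards (its tip towards the stem, -x) only; a spring shuts it (about 3 to 5 N at the bar).
- tab (a point): point on the thumb tab to take the hanger by, 177 mm above its underside: a flat steel tab 12 mm thick (x), 22 mm wide (y), from 152 to 194 mm above the underside.
- weight_box: open wooden box for the weights, fixed, 124 x 164 mm outside, 22 mm high, walls 6 mm, floor 5 mm thick. Origin: centre of its underside; x along the short side. Six weights fit: x = -27 or +27 mm, y = -50, 0 or +50 mm.
- large_1: brass knob weight, LARGE, 300 g: round body 44 mm dia x 34 mm high, neck 11 mm dia, then a round knob 16 mm dia x 18 mm on top; 60 mm high in all, the knob's middle 51 mm above the underside. Origin: centre of the underside, z up. May be absent (None).
- large_2: brass knob weight, LARGE, 300 g: round body 44 mm dia x 34 mm high, neck 11 mm dia, then a round knob 16 mm dia x 18 mm on top; 60 mm high in all, the knob's middle 51 mm above the underside. Origin: centre of the underside, z up. May be absent (None).
- large_3: brass knob weight, LARGE, 300 g: round body 44 mm dia x 34 mm high, neck 11 mm dia, then a round knob 16 mm dia x 18 mm on top; 60 mm high in all, the knob's middle 51 mm above the underside. Origin: centre of the underside, z up. May be absent (None).
- small_1: brass knob weight, SMALL, 150 g: round body 34 mm dia x 24 mm high, neck 11 mm dia, then a round knob 16 mm dia x 18 mm on top; 50 mm high in all, the knob's middle 41 mm above the underside. Origin: centre of the underside, z up. May be absent (None).
- small_2: brass knob weight, SMALL, 150 g: round body 34 mm dia x 24 mm high, neck 11 mm dia, then a round knob 16 mm dia x 18 mm on top; 50 mm high in all, the knob's middle 41 mm above the underside. Origin: centre of the underside, z up. May be absent (None).
- small_3: brass knob weight, SMALL, 150 g: round body 34 mm dia x 24 mm high, neck 11 mm dia, then a round knob 16 mm dia x 18 mm on top; 50 mm high in all, the knob's middle 41 mm above the underside. Origin: centre of the underside, z up. May be absent (None).
- small_4: brass knob weight, SMALL, 150 g: round body 34 mm dia x 24 mm high, neck 11 mm dia, then a round knob 16 mm dia x 18 mm on top; 50 mm high in all, the knob's middle 41 mm above the underside. Origin: centre of the underside, z up. May be absent (None).
- watch: open-faced pocket watch, 65 x 90 mm; a bystander. Origin: centre of its underside.
- hammer: small nylon-faced hammer, 142 mm long; a bystander. Origin: centre of its underside.
- blue_tin: round blue tin, 70 mm dia x 22 mm; a bystander. Origin: centre of its underside.

How it is judged:
On the way, in this order (a step that is already met when the one before it is completed fails the run):
1. the eye presses the hook's gate inwards (value of joint hook_gate above 0.3 rad and distance between eye and hook_mouth below 0.035 m), for 0.02 s.
2. the eye is inside the hook, the gate has sprung shut behind it and the hanger hangs from the eye, let go (x of eye in the frame of hook_seat between -0.008 and 0.008 m and y of eye in the frame of hook_seat between -0.02 and 0.02 m and z of eye in the frame of hook_seat between -0.008 and 0.008 m and value of joint hook_gate below 0.12 rad and contact force between the fingers and hanger below 0.1 N and value of joint balance_arm above 0.002 m), for 0.3 s.
At the end, for the whole second after the job is handed in: Eye's bar in the hook's seat (within 8 mm), gate shut (under 0.12 rad); pointer tip within 7 mm of the middle of the bracket's gap; tray tilted under 0.2 rad and at rest (under 0.03 m/s); bracket moved under 4 mm; every weight on the tray or in the box (x of eye in the frame of hook_seat between -0.008 and 0.008 m and y of eye in the frame of hook_seat between -0.02 and 0.02 m and z of eye in the frame of hook_seat between -0.008 and 0.008 m and value of joint hook_gate below 0.12 rad and z of pointer_tip in the frame of limit_mid between -0.007 and 0.007 m and angle between hanger's own z axis and vertical below 0.2 rad and linear speed of hanger below 0.03 m/s and distance of limit_mid from where it was at the start of the episode below 0.004 m and ((z of large_1 in the frame of hanger between -0.003 and 0.03 m and x of large_1 in the frame of hanger between -0.08 and 0.08 m and y of large_1 in the frame of hanger between -0.1 and 0.1 m) or (x of large_1 in the frame of weight_box between -0.062 and 0.062 m and y of large_1 in the frame of weight_box between -0.082 and 0.082 m and z of large_1 in the frame of weight_box between -0.002 and 0.03 m)) and ((z of large_2 in the frame of hanger between -0.003 and 0.03 m and x of large_2 in the frame of hanger between -0.08 and 0.08 m and y of large_2 in the frame of hanger between -0.1 and 0.1 m) or (x of large_2 in the frame of weight_box between -0.062 and 0.062 m and y of large_2 in the frame of weight_box between -0.082 and 0.082 m and z of large_2 in the frame of weight_box between -0.002 and 0.03 m)) and ((z of large_3 in the frame of hanger between -0.003 and 0.03 m and x of large_3 in the frame of hanger between -0.08 and 0.08 m and y of large_3 in the frame of hanger between -0.1 and 0.1 m) or (x of large_3 in the frame of weight_box between -0.062 and 0.062 m and y of large_3 in the frame of weight_box between -0.082 and 0.082 m and z of large_3 in the frame of weight_box between -0.002 and 0.03 m)) and ((z of small_1 in the frame of hanger between -0.003 and 0.03 m and x of small_1 in the frame of hanger between -0.08 and 0.08 m and y of small_1 in the frame of hanger between -0.1 and 0.1 m) or (x of small_1 in the frame of weight_box between -0.062 and 0.062 m and y of small_1 in the frame of weight_box between -0.082 and 0.082 m and z of small_1 in the frame of weight_box between -0.002 and 0.03 m)) and ((z of small_2 in the frame of hanger between -0.003 and 0.03 m and x of small_2 in the frame of hanger between -0.08 and 0.08 m and y of small_2 in the frame of hanger between -0.1 and 0.1 m) or (x of small_2 in the frame of weight_box between -0.062 and 0.062 m and y of small_2 in the frame of weight_box between -0.082 and 0.082 m and z of small_2 in the frame of weight_box between -0.002 and 0.03 m)) and ((z of small_3 in the frame of hanger between -0.003 and 0.03 m and x of small_3 in the frame of hanger between -0.08 and 0.08 m and y of small_3 in the frame of hanger between -0.1 and 0.1 m) or (x of small_3 in the frame of weight_box between -0.062 and 0.062 m and y of small_3 in the frame of weight_box between -0.082 and 0.082 m and z of small_3 in the frame of weight_box between -0.002 and 0.03 m)) and ((z of small_4 in the frame of hanger between -0.003 and 0.03 m and x of small_4 in the frame of hanger between -0.08 and 0.08 m and y of small_4 in the frame of hanger between -0.1 and 0.1 m) or (x of small_4 in the frame of weight_box between -0.062 and 0.062 m and y of small_4 in the frame of weight_box between -0.082 and 0.082 m and z of small_4 in the frame of weight_box between -0.002 and 0.03 m))); the robot touches nothing.
It fails at once if the watch, the hammer or the blue tin is moved more than 30 mm (distance of any of watch, hammer, blue_tin from where it was at the start of the episode above 0.03 m).
Of large_1, large_2, large_3 only 2 to 3 are there at a start; the rules pass over those that are not, and their reading is None.
Of small_1, small_2, small_3, small_4 only 3 to 4 are there at a start; the rules pass over those that are not, and their reading is None.
At some moment in a run one of large_1, large_2, large_3, small_1, small_2, small_3, small_4 may be knocked a few centimetres aside while the robot is not near it.
It also fails if it takes over 210 s, if anything falls off the work surface, if the arm or the gripper's body presses on something with over 40 N, if the wrist force passes 120 N, or if a joint passes its speed limit or range.

## Robot

A 6-joint arm with a two-finger parallel gripper is mounted at the origin on a cart in front of the work surface, level with it; the furniture and walls round the work are solid. World frame = base frame: x ahead of the robot, y to its left, z up, the work surface at z = 0. Lengths are in m, angles in rad, forces in N, time in s.
With the tool pointing down it reaches from about 0.3 to 0.775 m from the base axis. Payload 14.6 kg.
Tool frame: the origin (TCP) lies midway between the tips of the shut fingers; the grasp point (between the pads) lies 19 mm behind it; z points along the fingers, y is the direction in which the jaws open and shut (so a half turn about z gives the same grasp; the last joint's range is limited). The gripper opens to 85 mm and grips with 20 to 120 N. Pads are 22 mm wide; open, the fingers measure 114 mm over their backs; the gripper's body (76 mm by 85 mm) begins 54 mm behind the grasp point. The pads swing forward as they close: fully open they stand 13 mm farther back than shut.
Start: joints at [-1.168, 0.3, 1.521, -0, 1.321, -0.067], TCP at [0.249, -0.49, 0.231] pointing down, gripper open.
Joint ranges: [-3.03, 3.03], [-0.79, 2.21], [0.23, 2.52], [-1.04, 4.18], [0, 3.07], [-2.55, 2.55]. Speed limits (rad/s): [2.22, 2.22, 2.57, 3.14, 3.14, 3.14].

## Interface

Orientations are given as a rotation vector (axis times angle).
In Python, from station import manip gives the robot as it stands. The module is installed in compiled form; this text tells all that it offers. Calls block until the motion is done:
- manip.move_pose(position, orientation): joint-space move of the TCP to a pose.
- manip.movel(position, ori=None, speed=0.15): straight line of the TCP; ori=None keeps the orientation; speed is the mean speed in m/s.
- manip.movej(angles): joint-space move.
- manip.let_go() and manip.grasp(effort=None): open the fingers fully, or close them until they stop; effort is the grip in N (None keeps the last).
- manip.wait(seconds).
- manip.ik(position, orientation): joint angles nearest the present ones, or None.
- manip.read_camera(name): name is "scene" or "top" or "wrist"; returns a dict with "pixels" (420x560x3 uint8, red, green, blue), "intrinsics" (3x3 intrinsics, pixels), "R" (3x3) and "t" (3): a world point X has camera coordinates R X + t; the wrist camera has in their place "tool_from_camera" (4x4, takes a point from camera to tool coordinates, whose origin is the TCP and whose axes are the flange's). Camera axes: x right, y down, z forward; pixel columns grow to the right and rows downward; lengths in m; the calibration is good to about 2 mm. The wrist camera is an equidistant fisheye: a pixel r from the principal point sees the ray r / f radians off the axis. A picture is of the moment at which its call begins: read the wrist's pose just before it. There is no depth.
A pose or a line that the arm cannot do raises manip.Unreachable and nothing moves.
- manip.finish_job(): hands the job in, once; it reports no verdict.
Trained networks look in a picture, given as the dict that the camera call returned (one of the last four; its "shot" number tells which), for a name from the list of things; names that differ only in an ending like _2 or _b are one class to them, and where a whole thing is asked for, a point or a joint stands for the part that bears it (a point fixed in the world has none). Each returns a list of dicts, best first, with "p" (0 to 1); they miss things now and then, are a little off and sometimes report something else, mostly with a low value. They report only what shows in the picture. A call takes as long as a camera call.
- manip.recognise(picture, name): "at" ([row, column] in pixels, amid what is visible of it).
- manip.regions_of(picture, name): "region" (420x560 bool, what is visible of it) and "at" ([row, column] in pixels, amid what is visible of it).
- manip.spot_point(picture, name): "at" ([row, column] in pixels: a listed point, or the origin of a listed thing).
Readings, each from a call of its own:
- manip.current_t(): time.
- manip.current_qpos(): joint angles.
- manip.current_dq(): joint speeds.
- manip.current_effort(): joint torques, N m.
- manip.current_eef_pos(): TCP position.
- manip.current_orientation(): TCP orientation.
- manip.current_wrist_force(): force on the tool from outside, world axes, zero at the start.
- manip.current_torque(): the same for the moment, N m.
- manip.current_grip_width(): finger opening in m.
Only numpy, scipy, OpenCV 4.12 (cv2) and the standard library are available. Lean on these libraries where they do the work, as an engineer would, in place of code of your own. Each camera call takes 0.05 s, during which the arm holds its last target.

## Working session

There is one attempt and no reset: what is moved stays moved. The work goes in short steps, each a Python script; the robot and the scene stay as the last script left them, time stands still between calls to the robot, and variables do not carry over. Pictures are saved under pics/ and viewed, and the job is handed in when it is done.

```bash
mkdir -p pics; ls
cat > h.py <<'E'
import numpy as np, cv2
from station import manip
from scipy.spatial.transform import Rotation as Ro
def save(p,name): cv2.imwrite('pics/'+name+'.png',cv2.cvtColor(p['pixels'],cv2.COLOR_RGB2BGR))
def ray(p,at):
    K=np.array(p['intrinsics']);R=np.array(p['R']);t=np.array(p['t'])
    d=R.T@np.linalg.solve(K,[at[1],at[0],1.]);return -R.T@t,d
def onz(p,at,z):
    c,d=ray(p,at);return c+d*(z-c[2])/d[2]
def proj(p,X):
    K=np.array(p['intrinsics']);q=K@(np.array(p['R'])@np.array(X)+np.array(p['t']));return q[1]/q[2],q[0]/q[2]
def tri(p1,a1,p2,a2):
    c1,d1=ray(p1,a1);c2,d2=ray(p2,a2);d1=d1/np.linalg.norm(d1);d2=d2/np.linalg.norm(d2)
    s=np.linalg.lstsq(np.stack([d1,-d2],1),c2-c1,rcond=None)[0]
    a=c1+s[0]*d1;b=c2+s[1]*d2;return (a+b)/2,np.linalg.norm(a-b)
E
python3 - <<'E'
from h import *
np.set_printoptions(precision=4,suppress=True)
S=manip.read_camera("scene");T=manip.read_camera("top")
save(S,'s0');save(T,'t0')
print(S['intrinsics'],T['intrinsics'])
for n,p in(('s',S),('t',T)):
    R=np.array(p['R']);print(n,-R.T@np.array(p['t']),R[2])
for n in['eye','balance','pointer_tip','limit_mid','hanger','hook_mouth','hook_seat','tab','weight_box','large_1','small_1','watch','hammer','blue_tin']:
    for c,p in(('s',S),('t',T)):
        print(n,c,[(np.round(d['at'],1).tolist(),round(d['p'],2)) for d in manip.spot_point(p,n)][:7])
print(manip.current_t())
E
```

```text
pics
[[439.3423   0.     285.3681]
 [  0.     439.3423 218.1419]
 [  0.       0.       1.    ]] [[434.0951   0.     270.0312]
 [  0.     434.0951 212.1055]
 [  0.       0.       1.    ]]
s [ 0.1287 -0.9037  1.2889] [ 0.2901  0.5998 -0.7457]
t [ 0.37   -0.0219  1.7603] [ 0.1207 -0.0008 -0.9927]
eye s [([201.6, 294.5], 0.65)]
eye t [([201.0, 269.3], 0.57)]
balance s [([245.2, 291.9], 0.72), ([380.4, 291.2], 0.61), ([189.4, 240.6], 0.48)]
balance t [([211.3, 264.7], 0.72)]
pointer_tip s [([180.8, 329.2], 0.66), ([219.8, 243.5], 0.42)]
pointer_tip t [([210.2, 268.5], 0.66), ([254.2, 352.8], 0.48), ([259.2, 380.5], 0.3), ([237.2, 351.4], 0.24)]
limit_mid s [([243.2, 290.6], 0.58)]
limit_mid t []
hanger s [([222.6, 245.2], 0.83), ([179.0, 333.5], 0.67)]
hanger t [([237.1, 219.9], 0.91), ([217.7, 347.1], 0.36)]
hook_mouth s [([199.5, 245.3], 0.62), ([180.1, 330.9], 0.34)]
hook_mouth t [([238.7, 220.6], 0.81), ([207.0, 369.8], 0.26)]
hook_seat s [([197.3, 242.6], 0.83)]
hook_seat t [([237.7, 216.1], 0.58)]
tab s [([190.2, 239.3], 0.72)]
tab t [([242.7, 218.4], 0.58)]
weight_box s [([179.3, 233.4], 0.7)]
weight_box t [([231.8, 158.1], 0.72), ([211.3, 328.0], 0.53), ([215.6, 348.2], 0.38)]
large_1 s [([347.0, 284.3], 0.7), ([334.3, 307.2], 0.57)]
large_1 t [([258.1, 358.0], 0.62), ([237.0, 351.5], 0.42), ([226.4, 381.0], 0.3)]
small_1 s [([326.9, 326.6], 0.7), ([301.1, 321.7], 0.58), ([323.0, 283.7], 0.55)]
small_1 t [([200.1, 266.6], 0.58), ([243.0, 331.1], 0.47), ([211.1, 326.8], 0.43), ([216.9, 347.4], 0.41), ([266.8, 331.5], 0.37)]
watch s [([378.8, 293.8], 0.72)]
watch t [([261.2, 381.3], 0.79)]
hammer s [([368.7, 335.6], 0.76)]
hammer t [([225.9, 380.1], 0.65), ([241.5, 221.1], 0.34)]
blue_tin s [([344.8, 349.5], 0.85)]
blue_tin t [([205.0, 370.0], 0.5), ([236.2, 218.9], 0.18)]
1.5
```

```bash
python3 -c "
import cv2
s=cv2.imread('pics/s0.png');t=cv2.imread('pics/t0.png')
cv2.imwrite('pics/s0b.png',cv2.resize(s[130:410,190:390],None,fx=2.1*1.0,fy=2.1,interpolation=2))
cv2.imwrite('pics/t0b.png',cv2.resize(t[150:310,120:410],None,fx=2.7,fy=2.7,interpolation=2))"
```

```text
(no output)
```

View pics/s0.png

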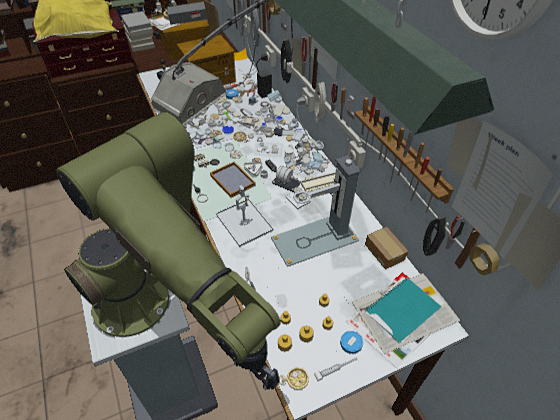

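View pics/s0b.png

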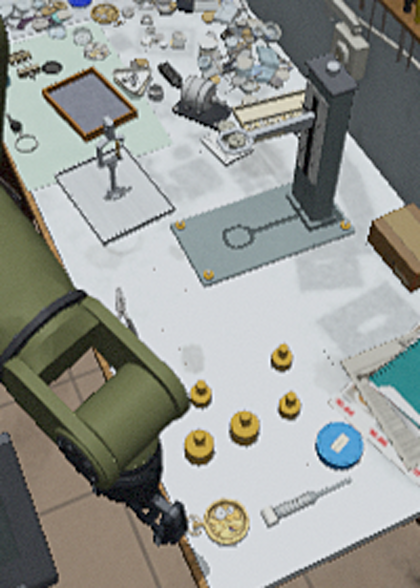

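View pics/t0b.png

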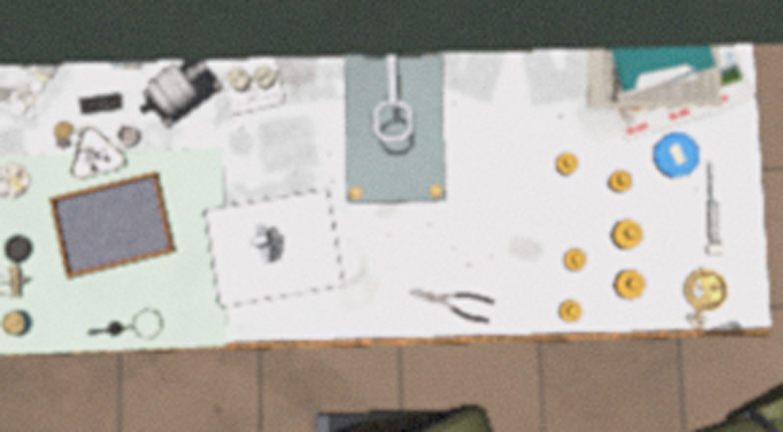

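Run:
```python
from h import *
np.set_printoptions(precision=4,suppress=True)
S=manip.read_camera("scene");T=manip.read_camera("top")
c=lambda x,y:(150+y/2.7,120+x/2.7)
for n,xy,z in [('eyefront?',(392,138),.255),('eyeC',(392,121),.255),('armback',(392,60),.255),('plateFL',(347,200),.01),('plateFR',(444,200),.01),('hangtrayFL',(218,305),.02),('FR',(342,281),.02),('BR',(329,192),.02),('BL',(206,211),.02),('boxFL',(68,276),.022),('boxFR',(174,249),.022),('boxBR',(158,175),.022),('boxBL',(52,199),.022),('L1',(627,233),.06),('L2',(629,283),.06),('S1',(567,162),.05),('S2',(620,180),.05),('S3',(574,258),.05),('S4',(570,310),.05),('tin',(677,155),.02)]:
    print(n,onz(T,c(*xy),z))
print('scene tab',onz(S,(190.2,239.3),.177),'top tab',onz(T,(242.7,218.4),.177))
```

```text
eyefront? [ 0.5923 -0.0071  0.255 ]
eyeC [ 0.6147 -0.0077  0.255 ]
armback [ 0.6954 -0.0097  0.255 ]
plateFL [0.5364 0.0651 0.01  ]
plateFR [ 0.5325 -0.0803  0.01  ]
hangtrayFL [0.3851 0.2581 0.02  ]
FR [0.4155 0.0745 0.02  ]
BR [0.5482 0.0912 0.02  ]
BL [0.5247 0.2749 0.02  ]
boxFL [0.4335 0.4792 0.022 ]
boxFR [0.4692 0.3224 0.022 ]
boxBR [0.5803 0.346  0.022 ]
boxBL [0.5486 0.504  0.022 ]
L1 [ 0.4727 -0.3426  0.06  ]
L2 [ 0.4005 -0.3419  0.06  ]
S1 [ 0.58   -0.2615  0.05  ]
S2 [ 0.5513 -0.338   0.05  ]
S3 [ 0.439  -0.2656  0.05  ]
S4 [ 0.3641 -0.2565  0.05  ]
tin [ 0.5899 -0.4307  0.02  ]
scene tab [0.4663 0.1797 0.177 ] top tab [0.4554 0.1679 0.177 ]
```

```bash
cat >> h.py <<'E'
def down(psi):
    """tool down; tool y (jaw axis) at world yaw psi"""
    y=np.array([np.cos(psi),np.sin(psi),0]);z=np.array([0,0,-1.]);x=np.cross(y,z)
    return Ro.from_matrix(np.stack([x,y,z],1)).as_rotvec()
def wpose():
    return np.array(manip.current_eef_pos()),Ro.from_rotvec(manip.current_orientation()).as_matrix()
def wshot():
    p0,R0=wpose();p=manip.read_camera("wrist");p['P']=p0;p['RR']=R0;return p
def wray(p,at):
    K=np.array(p['intrinsics']);M=np.array(p['tool_from_camera'])
    u=(at[1]-K[0,2]);v=(at[0]-K[1,2]);r=np.hypot(u,v);th=r/K[0,0]
    d=np.array([np.sin(th)*u/max(r,1e-9),np.sin(th)*v/max(r,1e-9),np.cos(th)])
    return p['P']+p['RR']@M[:3,3],p['RR']@M[:3,:3]@d
def wonz(p,at,z):
    c,d=wray(p,at);return c+d*(z-c[2])/d[2]
def wproj(p,X):
    K=np.array(p['intrinsics']);M=np.array(p['tool_from_camera'])
    q=p['RR'].T@(np.array(X)-p['P']);q=M[:3,:3].T@(q-M[:3,3])
    rr=np.hypot(q[0],q[1]);th=np.arctan2(rr,q[2])*K[0,0]
    return K[1,2]+th*q[1]/rr,K[0,2]+th*q[0]/rr
E
python3 - <<'E'
from h import *
np.set_printoptions(precision=4,suppress=True)
print(wpose()[1])
for psi in (0,np.pi/2,-np.pi/2,np.pi,.16,-.16+np.pi):
    print(psi,manip.ik([.46,.175,.35],down(psi)),manip.ik([.36,.1,.40],down(psi)))
w=wshot();save(w,'w0');print(w['intrinsics'],np.array(w['tool_from_camera']))
E
```

```text
[[ 0.8917  0.4527  0.    ]
 [ 0.4527 -0.8917 -0.    ]
 [-0.      0.     -1.    ]]
0 [ 0.2891  0.104   1.4834 -0.      1.5542  0.2891] [ 0.1728 -0.1837  1.6488 -0.      1.6765  0.1728]
1.5707963267948966 [ 0.2891  0.104   1.4834 -0.      1.5542 -1.2817] [ 0.1728 -0.1837  1.6488 -0.      1.6765 -1.398 ]
-1.5707963267948966 [ 0.2891  0.104   1.4834 -0.      1.5542  1.8599] [ 0.1728 -0.1837  1.6488 -0.      1.6765  1.7436]
3.141592653589793 None None
0.16 [ 0.2891  0.104   1.4834 -0.      1.5542  0.1291] [ 0.1728 -0.1837  1.6488 -0.      1.6765  0.0128]
2.981592653589793 None None
[[325.1923   0.     281.5806]
 [  0.     325.1923 208.3108]
 [  0.       0.       1.    ]] [[-0.0004 -0.9464 -0.3231  0.0842]
 [ 1.     -0.0002 -0.0005  0.0001]
 [ 0.0004 -0.3231  0.9464 -0.1421]
 [ 0.      0.      0.      1.    ]]
```

Run:
```python
from h import *
np.set_printoptions(precision=4,suppress=True)
manip.movel([.30,-.35,.36])
manip.move_pose([.40,.06,.40],down(0.0))
w=wshot();save(w,'w1')
for n in ['eye','tab','hanger','hook_mouth','hook_seat','limit_mid','pointer_tip']:
    print(n,[(np.round(d['at'],1).tolist(),round(d['p'],2)) for d in manip.spot_point(w,n)][:4])
manip.move_pose([.40,.12,.40],down(np.pi/2))
w=wshot();save(w,'w2')
for n in ['eye','tab','hanger','hook_mouth','hook_seat','weight_box','limit_mid','pointer_tip']:
    print(n,[(np.round(d['at'],1).tolist(),round(d['p'],2)) for d in manip.spot_point(w,n)][:4])
print(manip.current_t())
```

```text
eye [([252.8, 458.2], 0.59)]
tab [([314.1, 303.5], 0.65), ([72.5, 347.7], 0.62)]
hanger [([79.8, 325.8], 0.89), ([252.0, 458.3], 0.23)]
hook_mouth [([72.8, 350.1], 0.69)]
hook_seat [([335.8, 350.6], 0.71), ([71.6, 340.5], 0.58)]
limit_mid [([198.7, 529.6], 0.83)]
pointer_tip []
eye [([345.4, 176.1], 0.48), ([214.4, 436.4], 0.46)]
tab [([229.6, 328.0], 0.61)]
hanger [([187.5, 314.9], 0.96), ([224.5, 321.5], 0.7)]
hook_mouth [([222.6, 323.3], 0.58)]
hook_seat [([221.8, 324.7], 0.88), ([347.3, 174.9], 0.63)]
weight_box [([213.5, 438.7], 0.66)]
limit_mid []
pointer_tip []
6.8167
```

View pics/w1.png

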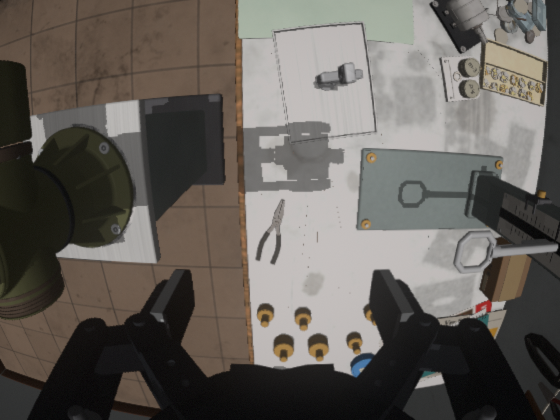

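View pics/w2.png

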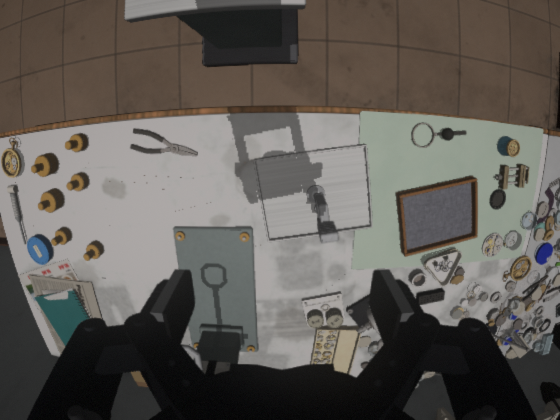

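```bash
python3 -c "
import cv2
a=cv2.imread('pics/w1.png')[20:145,265:385];b=cv2.imread('pics/w2.png')[135:255,245:385]
cv2.imwrite('pics/z.png',cv2.hconcat([cv2.resize(a,(390,500),interpolation=2),cv2.resize(b,(400,500),interpolation=2)]))"
```

```text
(no output)
```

View pics/z.png

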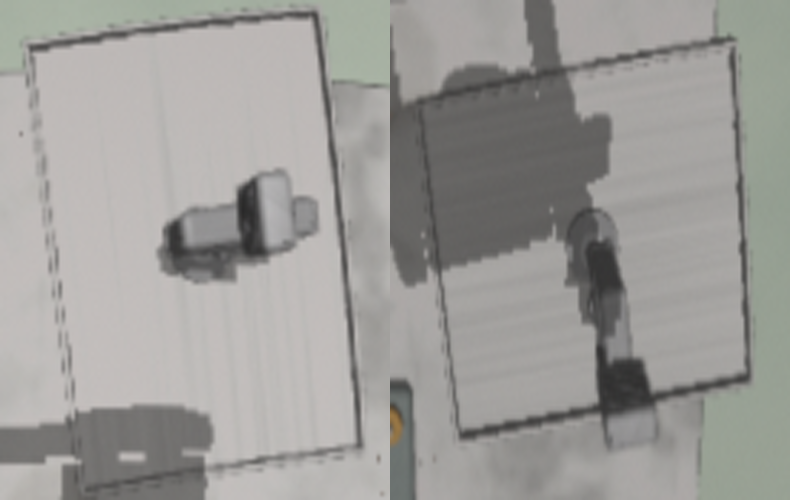

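Run:
```python
from h import *
S=manip.read_camera("scene");save(S,'s1');a=S['pixels'][160:260,200:300,::-1]
cv2.imwrite('pics/z2.png',cv2.resize(a,(600,600),interpolation=2))
```

```text
(no output)
```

View pics/z2.png

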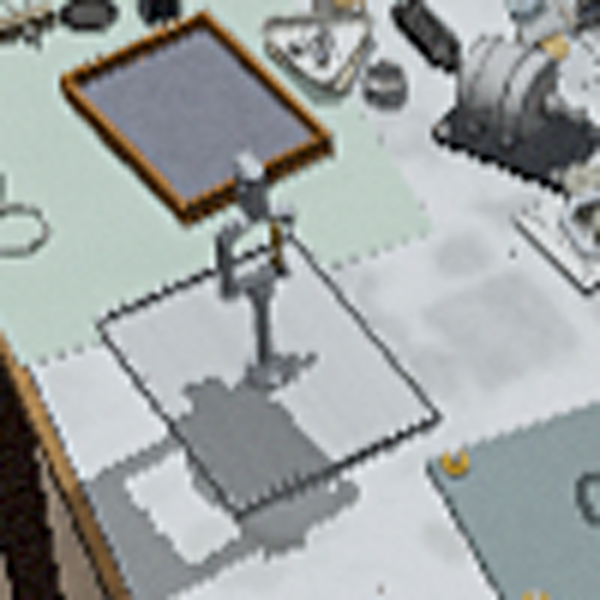

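```bash
cat > wp.py <<'E'
import json
E
python3 - <<'E'
from h import *
np.set_printoptions(precision=4,suppress=True)
w=manip.read_camera("wrist")
def mk(P,psi):
    q=dict(w);q['P']=np.array(P);q['RR']=Ro.from_rotvec(down(psi)).as_matrix();return q
w1=mk([.40,.06,.40],0);w2=mk([.40,.12,.40],np.pi/2)
print(wpose())
A=[(31.25,273.6),(23,362.5),(131.25,375.8),(141.75,290.5)]
B=[(159,256.2),(144.6,365.8),(226.2,370.3),(239.9,270.2)]
for q,Q in((w1,A),(w2,B)):
    X=np.array([wonz(q,a,.012) for a in Q])[:,:2];print(X,X.mean(0),[np.linalg.norm(X[i]-X[i-1]) for i in range(4)],[np.degrees(np.arctan2(*(X[i]-X[i-1])[::-1])) for i in range(4)])
# tab top centre
print(wonz(w1,(20+190/4,265+268/3.25),.194),wonz(w2,(135+420/4.167,245+240/2.857),.194))
# eye in w1, ring
for c in [(473,252),(456,251),(493,252)]: print('eye',wonz(w1,c[::-1],.255))
# plate corners w1
for c in [(370,157),(366,224),(498,165)]: print('screw',wonz(w1,c[::-1],.012))
for c in [(181,236),(245,237)]: print('screw w2',wonz(w2,c[::-1],.012))
# box w2
for c in [(397,193),(475,178),(478,237),(403,255)]: print('box',wonz(w2,c[::-1],.022))
E
```

```text
(array([0.4 , 0.12, 0.4 ]), array([[-1.    ,  0.0001,  0.    ],
       [ 0.0001,  1.    , -0.    ],
       [-0.    , -0.    , -1.    ]]))
[[0.3879 0.2587]
 [0.5318 0.2791]
 [0.5575 0.0973]
 [0.4151 0.0764]] [0.4731 0.1779] [np.float64(0.1843152321003382), np.float64(0.14535648588942254), np.float64(0.1836812860497818), np.float64(0.14396186698088176)] [np.float64(98.4710791391617), np.float64(8.077005477485196), np.float64(-81.9630174454611), np.float64(-171.6724050143909)]
[[0.4122 0.0786]
 [0.386  0.2611]
 [0.5325 0.2804]
 [0.558  0.1001]] [0.4721 0.18  ] [np.float64(0.14735269336644907), np.float64(0.18445819089000665), np.float64(0.14774001109477705), np.float64(0.18209435703643476)] [np.float64(-171.59288984706816), np.float64(98.16763347476822), np.float64(7.489583432568156), np.float64(-81.95138554539307)]
[0.4701 0.1809 0.194 ] [0.4704 0.1762 0.194 ]
eye [ 0.6156 -0.0075  0.255 ]
eye [ 0.5915 -0.005   0.255 ]
eye [ 0.6461 -0.0092  0.255 ]
screw [0.5497 0.0531 0.012 ]
screw [ 0.5519 -0.0681  0.012 ]
screw [0.8208 0.0503 0.012 ]
screw w2 [ 0.552  -0.0645  0.012 ]
screw w2 [0.5525 0.055  0.012 ]
box [0.4669 0.3209 0.022 ]
box [0.4355 0.4805 0.022 ]
box [0.5559 0.5144 0.022 ]
box [0.5879 0.3491 0.022 ]
```

Run:
```python
from h import *
np.set_printoptions(precision=4,suppress=True)
o=down(.141)
manip.move_pose([.471,.178,.30],o)
manip.movel([.471,.178,.159],speed=.12)
manip.grasp(60)
print(manip.current_grip_width(),manip.current_wrist_force(),wpose()[0])
manip.movel([.471,.178,.20],speed=.1)
manip.movel([.471,.178,.295],speed=.15)
print(manip.current_grip_width(),manip.current_wrist_force())
manip.movel([.47,-.006,.295],ori=down(-.01),speed=.12)
manip.wait(.3)
S=manip.read_camera("scene");save(S,'s2');T=manip.read_camera("top");save(T,'t2')
w=wshot();save(w,'w3')
print(manip.current_grip_width(),manip.current_wrist_force(),wpose()[0],manip.current_t())
a=cv2.resize(S['pixels'][120:300,180:380],(400,360));b=cv2.resize(T['pixels'][170:260,220:320],(400,360))
cv2.imwrite('pics/z3.png',np.hstack([a,b])[:,:,::-1])
```

```text
0.011408131576767557 [ 1.3133 -0.54   -1.4349] [0.471  0.178  0.1589]
0.011201090671922157 [-0.3413  0.4856 -5.9089]
0.011502436538943141 [ 0.6312  0.1849 -5.7085] [ 0.47  -0.006  0.295] 13.7417
```

View pics/z3.png

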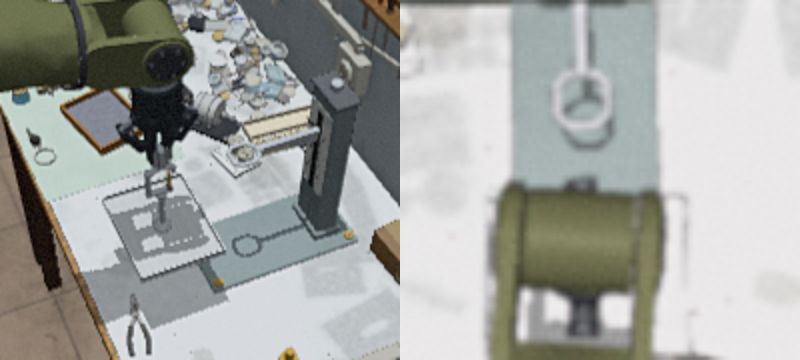

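View pics/w3.png

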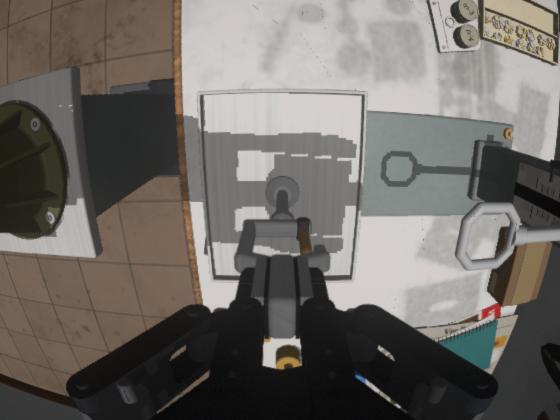

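Run:
```python
from h import *
np.set_printoptions(precision=4,suppress=True)
manip.movel([.545,-.006,.295],speed=.1)
w=wshot();save(w,'w4')
cv2.imwrite('pics/z4.png',cv2.resize(w['pixels'][190:330,220:480,::-1],(780,420),interpolation=2))
for X in ([.5917,-.006,.255],[.5917,.02,.255],[.63,-.006,.255],[.545+.014,-.006,.257],[.545+.022,-.006,.266]): print(np.round(wproj(w,X)),(np.array(wproj(w,X))-[190,220])*3)
```

```text
[240. 356.] [150.6815 406.7917]
[201. 359.] [ 31.5555 415.5796]
[238. 412.] [145.4619 575.7637]
[243. 304.] [157.7818 251.4661]
[249. 318.] [176.4521 295.117 ]
```

View pics/z4.png

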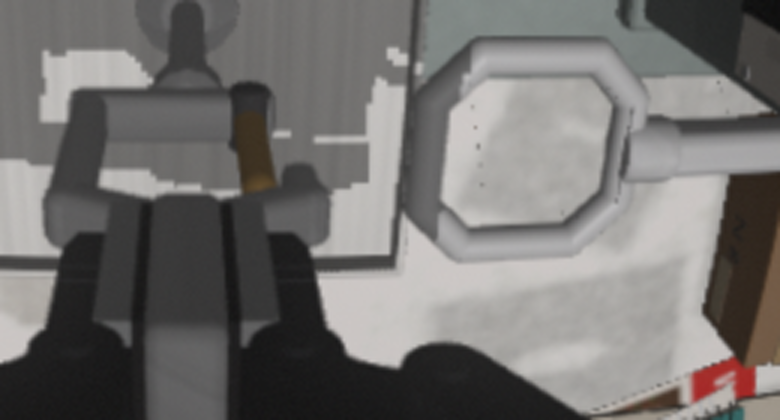

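Run:
```python
from h import *
np.set_printoptions(precision=4,suppress=True)
manip.movel([.575,-.006,.295],speed=.08)
print(manip.current_wrist_force())
for x in (.585,.593,.60):
    manip.movel([x,-.006,.295],speed=.05); print(x,manip.current_wrist_force(),manip.current_grip_width())
w=wshot();save(w,'w5')
cv2.imwrite('pics/z5.png',cv2.resize(w['pixels'][190:330,220:480,::-1],(780,420),interpolation=2))
```

```text
[-3.6278 -1.0513 -4.7687]
0.585 [-4.6002  0.1059 -8.7219] 0.0112440092705293
0.593 [ -0.7164   0.3497 -12.4609] 0.011123259558735055
0.6 [ -1.1222  -0.6567 -11.6935] 0.011361262494035176
```

View pics/z5.png

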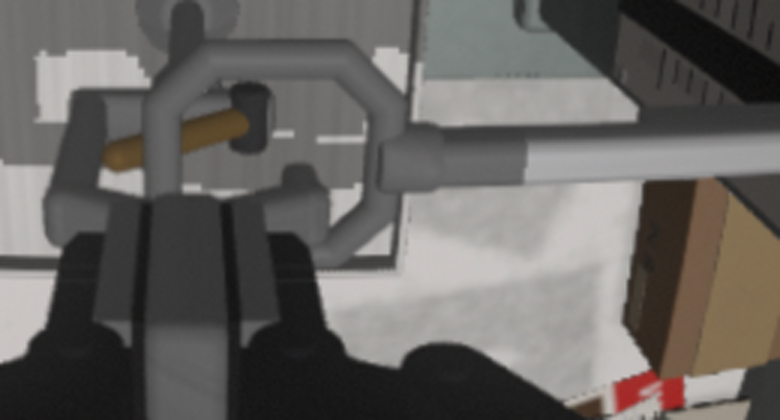

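Run:
```python
from h import *
np.set_printoptions(precision=4,suppress=True)
for p in ([.60,-.006,.288],[.60,-.006,.281],[.600,-.006,.276],[.5965,-.006,.271]):
    manip.movel(p,speed=.05); print(p,manip.current_wrist_force(),manip.current_grip_width())
w=wshot();save(w,'w6')
cv2.imwrite('pics/z6.png',cv2.resize(w['pixels'][190:330,220:480,::-1],(780,420),interpolation=2))
```

```text
[0.6, -0.006, 0.288] [  0.624    0.4953 -10.64  ] 0.011253503781013634
[0.6, -0.006, 0.281] [  1.1058   0.3204 -14.4868] 0.011258411921322922
[0.6, -0.006, 0.276] [-0.8172  0.2857 -5.8671] 0.011096203612285731
[0.5965, -0.006, 0.271] [-0.4164  0.4067 -6.4498] 0.011340582601463206
```

View pics/z6.png

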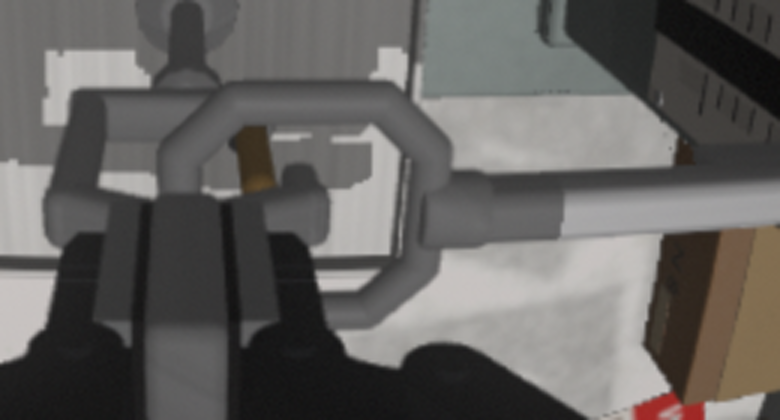

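Run:
```python
from h import *
np.set_printoptions(precision=4,suppress=True)
for z in (.268,.265,.262,.259,.256):
    manip.movel([.5955,-.006,z],speed=.05); manip.wait(.2);f=manip.current_wrist_force();print(z,f)
    if f[2]>-.7: break
manip.let_go(); manip.wait(.5)
z=manip.current_eef_pos()[2]
manip.movel([.5955,-.006,z+.06],speed=.1)
manip.wait(.5)
S=manip.read_camera("scene");save(S,'s3');T=manip.read_camera("top");w=wshot();save(w,'w7')
a=cv2.resize(S['pixels'][120:300,200:380],(400,400),interpolation=2);b=cv2.resize(w['pixels'],(533,400))[:,130:]
cv2.imwrite('pics/z7.png',np.hstack([a,b])[:,:,::-1]);print(manip.current_t())
```

```text
0.268 [ 0.5272 -0.3842 -1.1179]
0.265 [-0.4561 -0.1255 -0.0468]
20.8833
```

View pics/z7.png

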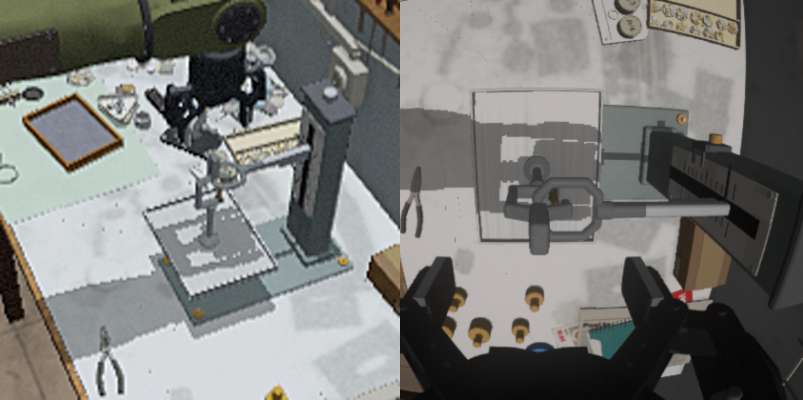

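```bash
cat >> h.py <<'E'
def lookpose(a,psi=np.pi/2):
    return (Ro.from_rotvec([0,-a,0])*Ro.from_rotvec(down(psi))).as_rotvec()
def wonx(p,at,x):
    c,d=wray(p,at);return c+d*(x-c[0])/d[0]
LOOKP=[.47,.12,.36];LOOKA=.6
E
python3 - <<'E'
from h import *
np.set_printoptions(precision=4,suppress=True)
q=manip.ik(LOOKP,lookpose(LOOKA));print(q)
manip.movel([.45,.0,.37],speed=.2)
manip.move_pose(LOOKP,lookpose(LOOKA)); manip.wait(.2)
w=wshot();save(w,'w8')
for n in ['limit_mid','pointer_tip','eye']:
    print(n,[(np.round(d['at'],1).tolist(),round(d['p'],2),wonx(w,d['at'],.755)) for d in manip.spot_point(w,n)][:4])
r,c=map(int,wproj(w,[.757,.033,.21]));print(r,c)
r0=max(r-60,0);c0=min(max(c-70,0),420)
cv2.imwrite('pics/z8.png',cv2.resize(w['pixels'][r0:r0+120,c0:c0+140,::-1],(700,600),interpolation=2));print(r0,c0,manip.current_t())
E
```

```text
[ 0.2431 -0.2197  1.8629 -0.1718  0.9194 -1.2641]
limit_mid [([247.5, 222.2], 0.72, array([0.755 , 0.0276, 0.1814]))]
pointer_tip [([286.4, 222.5], 0.76, array([0.755 , 0.034 , 0.2469]))]
eye [([224.6, 160.3], 0.84, array([ 0.755 , -0.0844,  0.1396]))]
264 224
204 154 23.2917
```

View pics/w8.png

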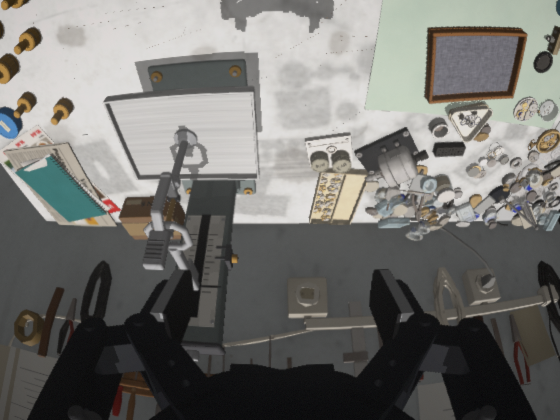

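View pics/z8.png

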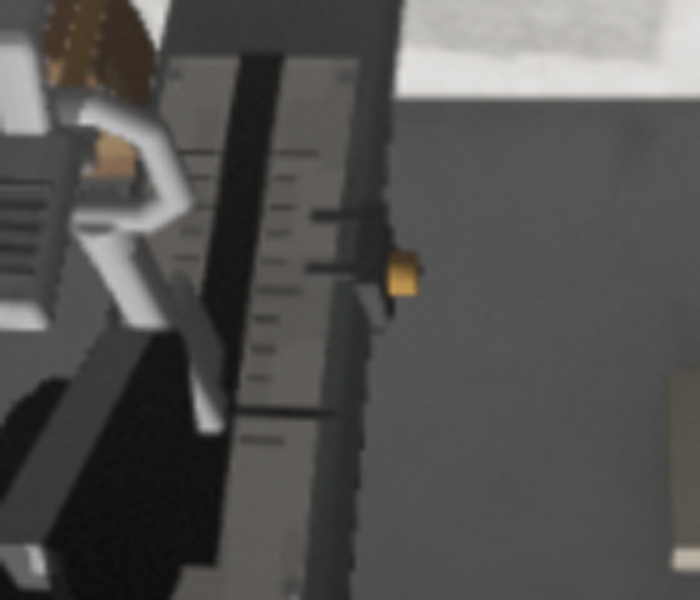

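Run:
```python
from h import *
np.set_printoptions(precision=4,suppress=True)
w=manip.read_camera('wrist');w['P'],w['RR']=wpose()
for n,(c,r) in dict(b1=(345,215),b2=(335,267),ptip=(325,412),t1=(280,155),t2=(265,290),t3=(262,440)).items():
    print(n,wonx(w,(204+r/5,154+c/5),.756))
```

```text
b1 [0.756  0.029  0.1802]
b2 [0.756  0.0276 0.1987]
ptip [0.756  0.0291 0.2469]
t1 [0.756  0.0055 0.1584]
t2 [0.756  0.0066 0.2071]
t3 [0.756  0.0112 0.2564]
```

Run:
```python
from h import *
np.set_printoptions(precision=4,suppress=True)
manip.movel([.40,.05,.40],ori=down(0),speed=.25)
manip.movel([.45,-.22,.37],speed=.25)
w=wshot();save(w,'w9');T=manip.read_camera('top');save(T,'t9')
for n in ['large_1','small_1']:
    print(n,[(np.round(d['at'],1).tolist(),round(d['p'],2),wonz(w,d['at'],0)[:2]) for d in manip.spot_point(w,n)][:8])
    print(n,'T',[(np.round(d['at'],1).tolist(),round(d['p'],2),onz(T,d['at'],0)[:2]) for d in manip.spot_point(T,n)][:8])
print(manip.current_t())
```

```text
large_1 [([227.9, 256.5], 0.96, array([ 0.4082, -0.3456])), ([229.8, 298.3], 0.92, array([ 0.4795, -0.349 ]))]
large_1 T []
small_1 [([185.0, 363.2], 0.94, array([ 0.5866, -0.2692])), ([183.6, 277.6], 0.93, array([ 0.4444, -0.2678])), ([179.7, 230.6], 0.9, array([ 0.3676, -0.2609])), ([225.9, 343.6], 0.6, array([ 0.5576, -0.3421]))]
small_1 T [([197.4, 264.4], 0.74, array([ 0.6455, -0.0018])), ([216.3, 346.5], 0.55, array([ 0.5585, -0.3346])), ([210.3, 324.8], 0.48, array([ 0.5855, -0.2472]))]
26.7083
```

View pics/w9.png

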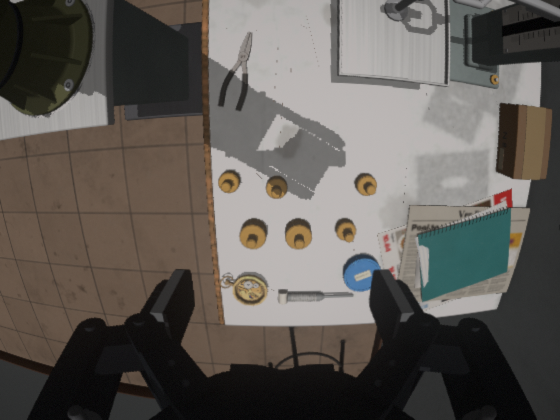

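```bash
cat >> h.py <<'E'
GH={'large':.037,'small':.028}
KT={'large':.06,'small':.05}
def closeup(kind,xy,z=.17):
    manip.movel([xy[0],xy[1],z],ori=down(0),speed=.25)
    w=wshot()
    c=[(wonz(w,d['at'],0)[:2],round(d['p'],2)) for d in manip.spot_point(w,kind+'_1')]
    c=[a for a in c if np.linalg.norm(a[0]-np.array(xy))<.035]
    return w,c
def pick(kind,xy,effort=40):
    manip.movel([xy[0],xy[1],GH[kind]+.06],ori=down(0),speed=.2)
    manip.movel([xy[0],xy[1],GH[kind]],speed=.08)
    manip.grasp(effort);gw=manip.current_grip_width()
    manip.movel([xy[0],xy[1],.20],speed=.2)
    return gw,manip.current_grip_width(),manip.current_wrist_force()
E
python3 - <<'E'
from h import *
np.set_printoptions(precision=4,suppress=True)
w,c=closeup('small',[.4444,-.268]);save(w,'w10');print(c,manip.current_t())
print(wproj(w,[.4444,-.268,.05]),wproj(w,[.4444,-.268,0]))
E
```

```text
[(array([ 0.4407, -0.2726]), 0.87)] 27.7833
(np.float64(201.15359378242155), np.float64(279.9079813731953)) (np.float64(185.96587120680744), np.float64(280.093312233706))
```

View pics/w10.png

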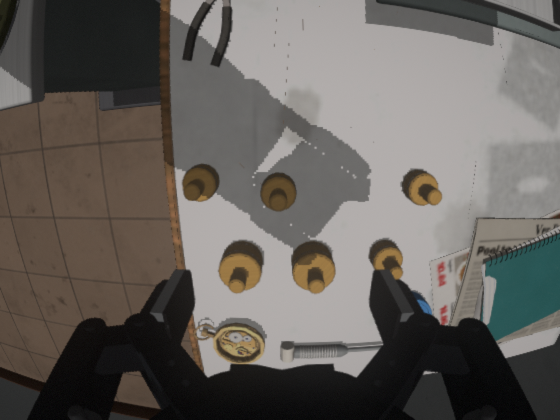

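```bash
cat >> h.py <<'E'
def tilt(phi,psi=0):  # lean body toward +y for phi>0
    return (Ro.from_rotvec([-phi,0,0])*Ro.from_rotvec(down(psi))).as_rotvec()
def place_tray(kind,xy,zfloor,phi,zmin_extra=.012,f0=None):
    x,y=xy
    manip.movel([.41,manip.current_eef_pos()[1],.26],speed=.3)
    manip.movel([.41,y,.26],speed=.3)
    manip.movel([x,y,.26],ori=tilt(phi),speed=.2)
    zt=zfloor+GH[kind]
    manip.movel([x,y,zt+.012],speed=.15); manip.wait(.3)
    f0=manip.current_wrist_force()[2];print('f0',f0)
    z=zt+.012
    while z>zt-zmin_extra:
        z-=.003; manip.movel([x,y,z],speed=.06); manip.wait(.12)
        f=np.mean([manip.current_wrist_force()[2] for _ in range(3)]);print(round(z,4),f)
        if f-f0>(.9 if kind=='small' else 1.5): break
E
python3 - <<'E'
from h import *
np.set_printoptions(precision=4,suppress=True)
print(pick('small',[.442,-.269]))
place_tray('small',[.547,.066],.1084,.08)
w=wshot();save(w,'w11')
S=manip.read_camera("scene")
a=cv2.resize(S['pixels'][120:300,200:380],(400,400),interpolation=2);b=cv2.resize(w['pixels'],(533,400))[:,60:460]
cv2.imwrite('pics/z11.png',np.hstack([a,b])[:,:,::-1]);print(manip.current_t())
E
```

```text
(0.014710760365754059, 0.013999412896384207, array([ 0.0819, -0.1833, -1.1157]))
f0 -1.014573135830962
0.1454 -1.2713740212229636
0.1424 -0.7502099600922444
0.1394 -2.1968541287402745
0.1364 -0.7195865960622317
0.1334 -0.9981017113387733
0.1304 0.2429065891818476
36.8583
```

View pics/z11.png

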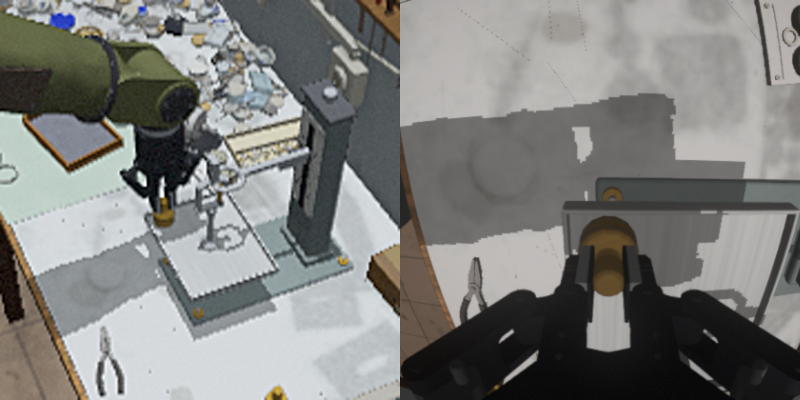

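Run:
```python
from h import *
np.set_printoptions(precision=4,suppress=True)
w=wshot()
b=cv2.resize(w['pixels'][190:400,200:480],(800,600),interpolation=2);cv2.imwrite('pics/z12.png',b[:,:,::-1])
for z in(.118,.105):
  for X in ([.52,.089,z],[.595+.075,.089,z]): print(wproj(w,X))
print(wproj(w,[.547,.066,.105]),manip.current_wrist_force())
```

```text
(np.float64(222.58685097996926), np.float64(226.92522237726797))
(np.float64(220.62434026014262), np.float64(489.9880867849489))
(np.float64(212.16301103474953), np.float64(230.5487311380739))
(np.float64(211.63513541035746), np.float64(479.23066676558045))
(np.float64(248.91194443938292), np.float64(280.190632905968)) [-0.377  -1.0624 -0.3444]
```

View pics/z12.png

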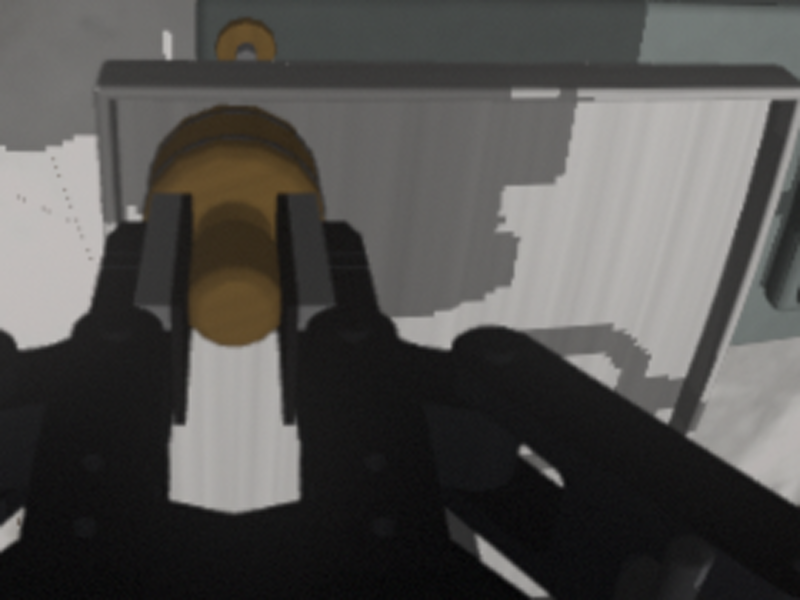

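```bash
cat >> h.py <<'E'
def release(up=.27,back=True):
    manip.let_go(); manip.wait(.2)
    p=manip.current_eef_pos();manip.movel([p[0],p[1],up],speed=.12)
    if back: manip.movel([.41,p[1],up+.02],ori=down(0),speed=.3)
E
python3 - <<'E'
from h import *
release()
manip.movel([.41,.10,.36],ori=down(0),speed=.3)
S=manip.read_camera("scene");w=wshot();save(w,'w13')
a=cv2.resize(S['pixels'][120:300,200:380],(400,400),interpolation=2);b=cv2.resize(w['pixels'],(533,400))[:,133:]
cv2.imwrite('pics/z13.png',np.hstack([a,b])[:,:,::-1]);print(manip.current_t())
E
```

```text
40.225
```

View pics/z13.png

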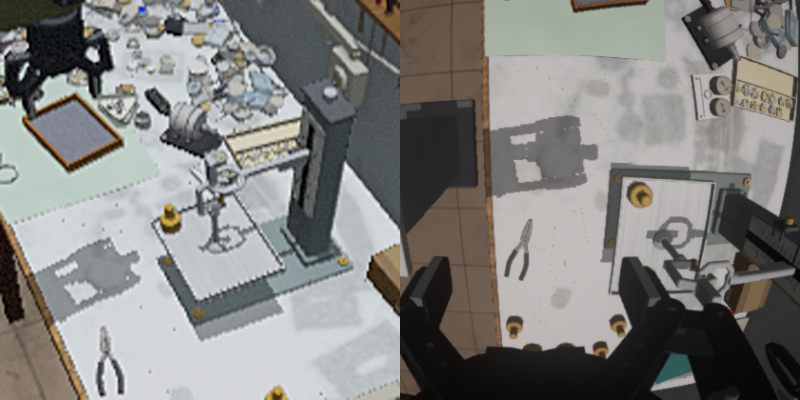

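```bash
cat >> h.py <<'E'
def place_right(kind,xy,zfloor,phi=-.08,extra=.012):
    x,y=xy
    manip.movel([x,-.24,.26],speed=.25)
    manip.movel([x,y,.26],ori=tilt(phi),speed=.2)
    zt=zfloor+GH[kind];z=zt+.012
    manip.movel([x,y,z],speed=.15); manip.wait(.3)
    f0=np.mean([(manip.wait(.05),manip.current_wrist_force()[2])[1] for _ in range(4)]);print('f0',f0)
    while z>zt-extra:
        z-=.003; manip.movel([x,y,z],speed=.06)
        f=np.mean([(manip.wait(.04),manip.current_wrist_force()[2])[1] for _ in range(4)]);print(round(z,4),round(f,2))
        if f-f0>(.9 if kind=='small' else 1.5): break
E
python3 - <<'E'
from h import *
np.set_printoptions(precision=4,suppress=True)
manip.movel([.40,-.2,.36],speed=.3)
w,c=closeup('small',[.5845,-.27]);save(w,'w14');print(c)
b=cv2.resize(w['pixels'][150:270,200:360],(640,480),interpolation=2);cv2.imwrite('pics/z14.png',b[:,:,::-1])
print((np.array(wproj(w,[.5845,-.27,.05]))-[150,200])*4,manip.current_t())
E
```

```text
[(array([ 0.5871, -0.267 ]), 0.92)]
[206.8987 322.4175] 42.7167
```

View pics/z14.png

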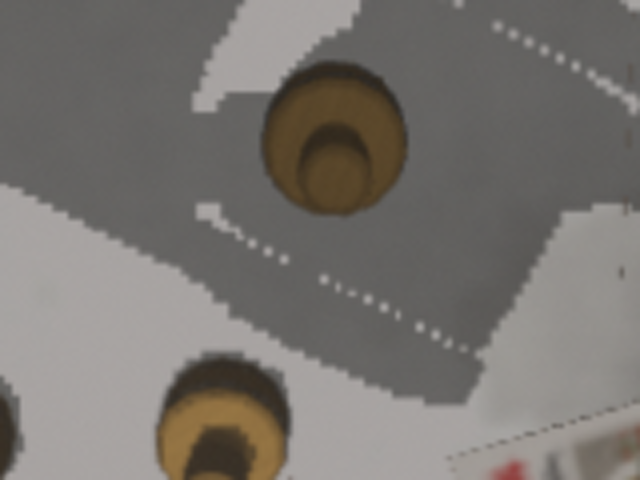

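Run:
```python
from h import *
np.set_printoptions(precision=4,suppress=True)
print(pick('small',[.587,-.2655]))
place_right('small',[.643,-.078],.110)
w=wshot();save(w,'w15')
S=manip.read_camera("scene")
a=cv2.resize(S['pixels'][120:300,200:380],(400,400),interpolation=2);b=cv2.resize(w['pixels'],(533,400))[:,60:460]
cv2.imwrite('pics/z15.png',np.hstack([a,b])[:,:,::-1]);print(manip.current_t())
```

```text
(0.014410915898415632, 0.014121755897845659, array([-0.4006,  0.125 , -0.5084]))
f0 -1.5511210357316954
0.147 -1.44
0.144 -1.71
0.141 -1.34
0.138 -1.08
0.135 -1.06
0.132 -0.47
51.2583
```

View pics/z15.png

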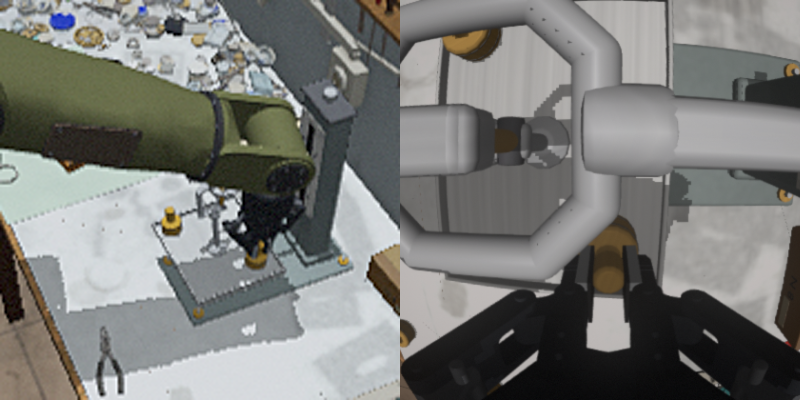

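```bash
cat >> h.py <<'E'
def release_right(up=.27):
    manip.let_go(); manip.wait(.2)
    p=manip.current_eef_pos();manip.movel([p[0],p[1],up],speed=.12)
    manip.movel([p[0],-.24,up],ori=down(0),speed=.3)
E
python3 - <<'E'
from h import *
np.set_printoptions(precision=4,suppress=True)
manip.movel([.643,-.078,.129],speed=.05);manip.wait(.2);print(manip.current_wrist_force())
release_right()
manip.movel([.48,-.22,.37],speed=.3)
w=wshot();save(w,'w16')
for n in ['large_1','small_1']:
    print(n,[(np.round(d['at'],1).tolist(),round(d['p'],2),wonz(w,d['at'],0)[:2]) for d in manip.spot_point(w,n)][:8])
S=manip.read_camera("scene")
a=cv2.resize(S['pixels'][120:300,200:380],(400,400),interpolation=2);b=cv2.resize(w['pixels'],(533,400))[:,133:]
cv2.imwrite('pics/z16.png',np.hstack([a,b])[:,:,::-1]);print(manip.current_t())
E
```

```text
[-0.1316  0.891   0.2549]
large_1 [([231.8, 281.4], 0.64, array([ 0.4808, -0.3523])), ([229.3, 237.7], 0.58, array([ 0.406, -0.348]))]
small_1 [([176.0, 209.2], 0.9, array([ 0.3625, -0.2541])), ([224.2, 323.9], 0.78, array([ 0.5531, -0.3384])), ([56.2, 400.4], 0.61, array([ 0.6709, -0.0531]))]
55.6
```

View pics/z16.png

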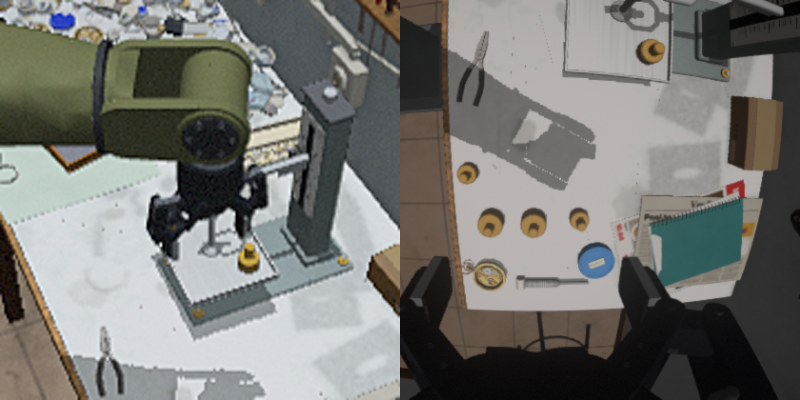

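Run:
```python
from h import *
np.set_printoptions(precision=4,suppress=True)
w,c=closeup('large',[.479,-.346]);save(w,'w17');print(c)
b=cv2.resize(w['pixels'][150:270,200:360],(640,480),interpolation=2);cv2.imwrite('pics/z17.png',b[:,:,::-1])
print((np.array(wproj(w,[.479,-.346,.06]))-[150,200])*4,manip.current_t())
```

```text
[(array([ 0.4769, -0.3478]), 0.88)]
[220.8243 319.3496] 56.7917
```

View pics/z17.png

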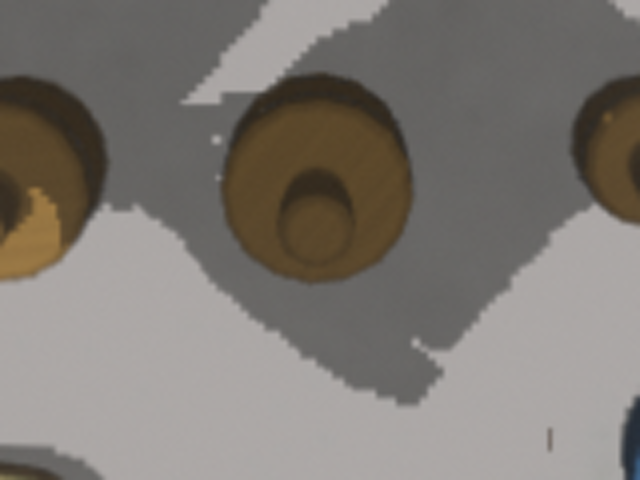

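Run:
```python
from h import *
np.set_printoptions(precision=4,suppress=True)
print(pick('large',[.4785,-.3470]))
manip.movel([.50,-.26,.26],speed=.25)
place_right('large',[.548,-.074],.089)
w=wshot();save(w,'w18')
S=manip.read_camera("scene")
a=cv2.resize(S['pixels'][120:300,200:380],(400,400),interpolation=2);b=cv2.resize(w['pixels'],(533,400))[:,60:460]
cv2.imwrite('pics/z18.png',np.hstack([a,b])[:,:,::-1]);print(manip.current_t())
```

```text
(0.014379245294418343, 0.014789614518837507, array([ 0.6122, -0.7073, -4.3574]))
f0 -2.853375854976513
0.135 -2.61
0.132 -2.73
0.129 -3.03
0.126 -2.58
0.123 -2.08
0.12 -1.69
0.117 -1.22
66.225
```

View pics/z18.png

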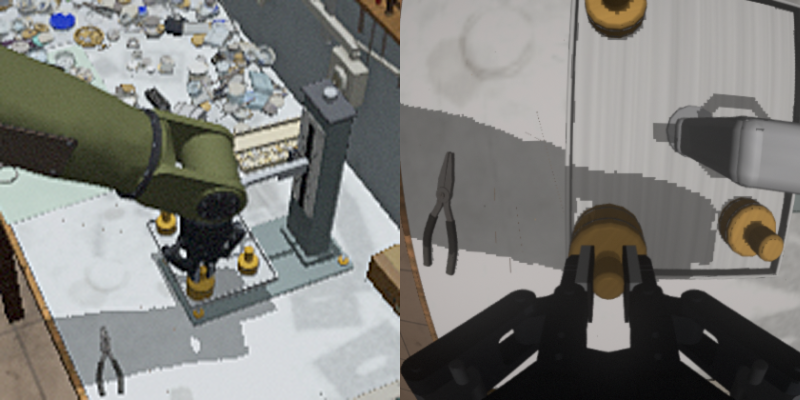

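Run:
```python
from h import *
w=wshot()
for X in ([.52,-.03,.09],[.67,-.03,.09],[.52,-.03,.10],[.67,-.03,.10],[.526,-.074,.09],[.526,-.074,.114]): print(X,wproj(w,X))
b=cv2.resize(w['pixels'][180:300,200:360],(800,600),interpolation=2);cv2.imwrite('pics/z19.png',b[:,:,::-1])
```

```text
[0.52, -0.03, 0.09] (np.float64(179.2020345976532), np.float64(229.19038708295585))
[0.67, -0.03, 0.09] (np.float64(182.48273957681616), np.float64(476.6242287541201))
[0.52, -0.03, 0.1] (np.float64(182.25913946331855), np.float64(226.17565770954033))
[0.67, -0.03, 0.1] (np.float64(185.46546969993665), np.float64(485.3293190417518))
[0.526, -0.074, 0.09] (np.float64(253.94871727799875), np.float64(242.51854387697904))
[0.526, -0.074, 0.114] (np.float64(271.47618033352336), np.float64(237.3155611015361))
```

View pics/z19.png

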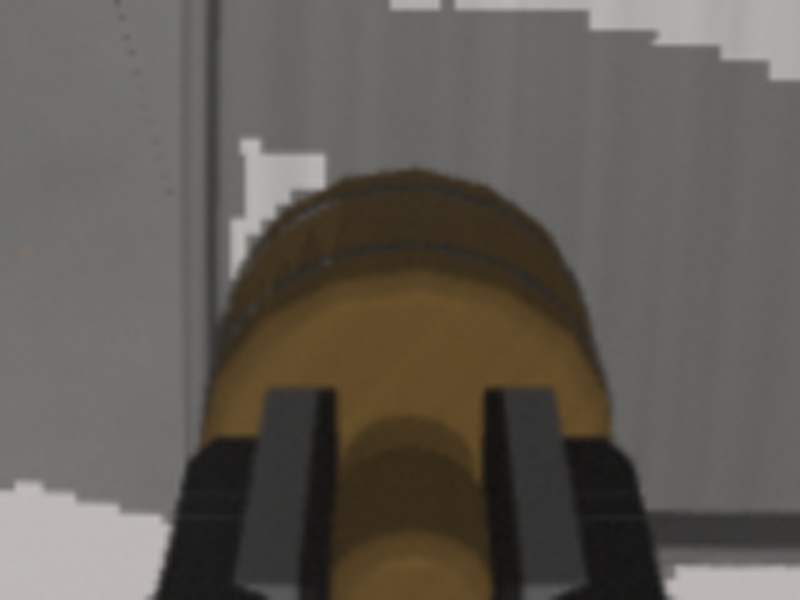

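Run:
```python
from h import *
np.set_printoptions(precision=4,suppress=True)
manip.movel([.548,-.074,.132],speed=.08)
manip.movel([.555,-.072,.132],speed=.05)
manip.movel([.555,-.072,.1145],speed=.05);manip.wait(.3);print(manip.current_wrist_force())
manip.let_go();manip.wait(.2)
manip.movel([.555,-.072,.27],speed=.12)
manip.movel([.50,-.24,.30],ori=down(0),speed=.3)
manip.movel([.48,-.22,.37],speed=.3)
w=wshot();save(w,'w20')
for n in ['large_1','small_1']:
    print(n,[(np.round(d['at'],1).tolist(),round(d['p'],2),wonz(w,d['at'],0)[:2]) for d in manip.spot_point(w,n)][:8])
S=manip.read_camera("scene")
a=cv2.resize(S['pixels'][120:300,200:380],(400,400),interpolation=2);b=cv2.resize(w['pixels'],(533,400))[:,133:]
cv2.imwrite('pics/z20.png',np.hstack([a,b])[:,:,::-1]);print(manip.current_t())
```

```text
[ 0.4441  1.1219 -0.8857]
large_1 [([227.3, 238.8], 0.71, array([ 0.4088, -0.3443])), ([47.2, 347.1], 0.63, array([ 0.5833, -0.045 ]))]
small_1 [([49.5, 404.6], 0.97, array([ 0.6794, -0.0395])), ([178.8, 212.6], 0.68, array([ 0.3684, -0.2587])), ([227.0, 325.4], 0.56, array([ 0.557 , -0.3436])), ([285.2, 227.1], 0.37, array([ 0.3804, -0.4619]))]
71.3917
```

View pics/z20.png

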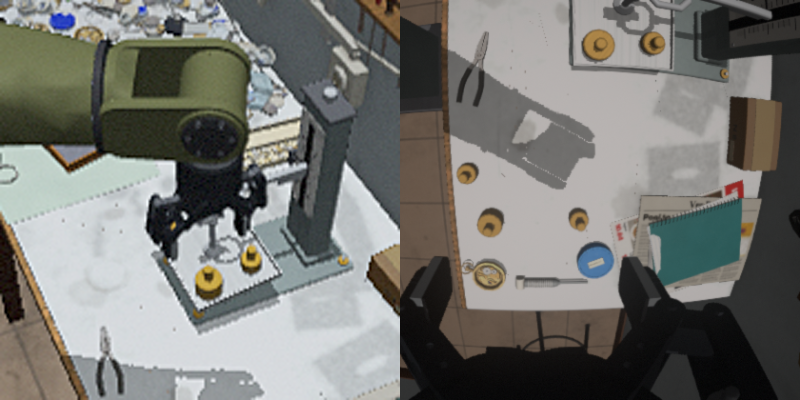

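Run:
```python
from h import *
np.set_printoptions(precision=4,suppress=True)
w,c=closeup('large',[.406,-.345]);save(w,'w21');print(c)
b=cv2.resize(w['pixels'][150:270,200:360],(640,480),interpolation=2);cv2.imwrite('pics/z21.png',b[:,:,::-1])
print((np.array(wproj(w,[.406,-.345,.06]))-[150,200])*4,manip.current_t())
```

```text
[(array([ 0.4061, -0.3464]), 0.72)]
[221.1144 319.2442] 72.6333
```

View pics/z21.png

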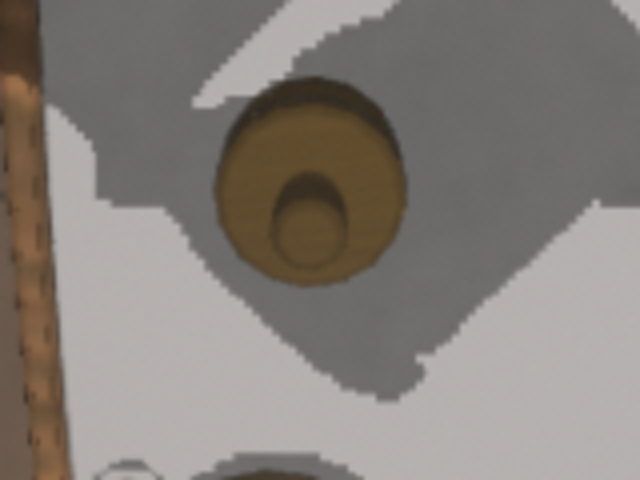

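Run:
```python
from h import *
np.set_printoptions(precision=4,suppress=True)
print(pick('large',[.4045,-.3468]))
manip.movel([.41,-.15,.28],speed=.3)
manip.movel([.41,.17,.28],speed=.3)
manip.movel([.637,.17,.27],ori=tilt(.08),speed=.25)
manip.movel([.637,.066,.25],speed=.2)
z=.137;manip.movel([.637,.066,z],speed=.15);manip.wait(.3)
g=lambda:np.mean([(manip.wait(.04),manip.current_wrist_force()[2])[1] for _ in range(4)])
f0=g();print('f0',f0)
while z>.100:
    z-=.003; manip.movel([.637,.066,z],speed=.06);f=g();print(round(z,4),round(f,2))
    if f-f0>1.4:break
w=wshot();save(w,'w22')
S=manip.read_camera("scene")
a=cv2.resize(S['pixels'][120:300,200:380],(400,400),interpolation=2);b=cv2.resize(w['pixels'],(533,400))[:,60:460]
cv2.imwrite('pics/z22.png',np.hstack([a,b])[:,:,::-1]);print(manip.current_t())
```

```text
(0.014314040220399076, 0.014516579833707712, array([ 0.2661,  0.4655, -2.7935]))
f0 -3.14191663249052
0.134 -2.89
0.131 -3.29
0.128 -2.7
0.125 -2.85
0.122 -2.83
0.119 -3.4
0.116 -2.55
0.113 -2.7
0.11 -1.7
84.6917
```

View pics/z22.png

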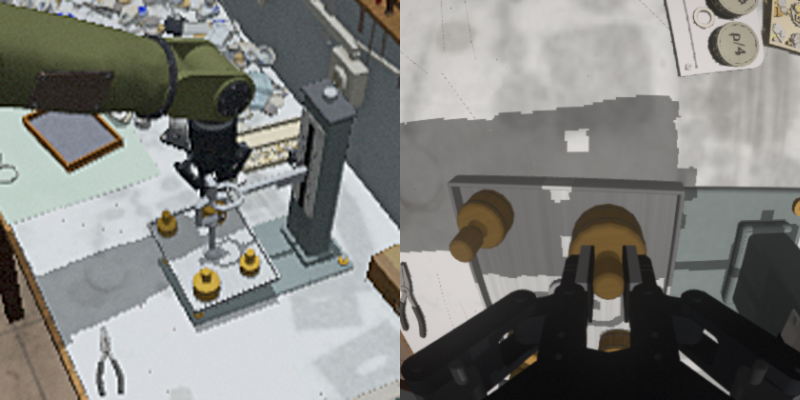

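Run:
```python
from h import *
np.set_printoptions(precision=4,suppress=True)
manip.movel([.637,.066,.105],speed=.05);manip.wait(.2);print(manip.current_wrist_force())
manip.let_go();manip.wait(.2)
manip.movel([.637,.066,.27],speed=.12)
manip.movel([.60,.17,.29],speed=.3)
manip.movel([.41,.17,.36],ori=down(0),speed=.3)
manip.movel(LOOKP,ori=lookpose(LOOKA),speed=.2);manip.wait(.4)
w=wshot();save(w,'w23')
for n in ['limit_mid','pointer_tip']:
    print(n,[(np.round(d['at'],1).tolist(),round(d['p'],2),wonx(w,d['at'],.756)) for d in manip.spot_point(w,n)][:4])
cv2.imwrite('pics/z23.png',cv2.resize(w['pixels'][204:324,154:294,::-1],(700,600),interpolation=2));print(manip.current_t())
```

```text
[-0.2583 -1.582  -1.1789]
limit_mid [([246.0, 220.8], 0.69, array([0.756 , 0.0256, 0.1785]))]
pointer_tip [([250.2, 223.6], 0.59, array([0.756 , 0.0308, 0.186 ])), ([63.2, 472.5], 0.53, array([ 0.756 ,  0.7865, -0.5265])), ([129.1, 238.0], 0.15, array([ 0.756 ,  0.0286, -0.1032]))]
91.3583
```

View pics/z23.png

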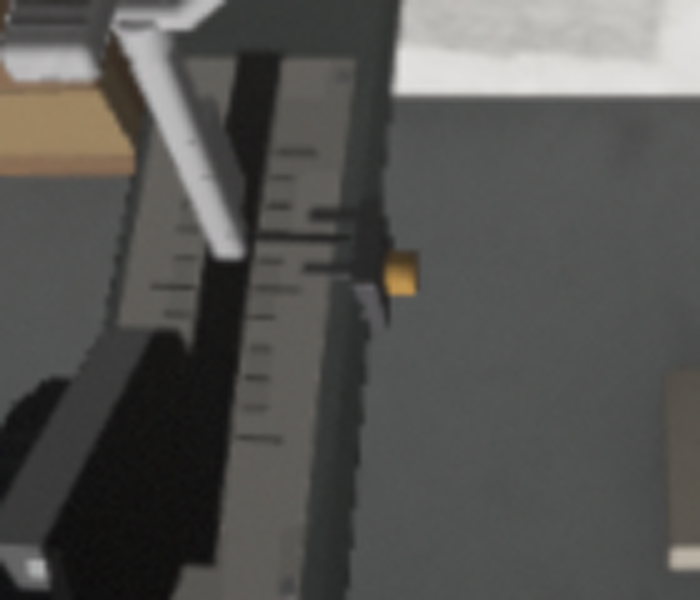

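View pics/w23.png

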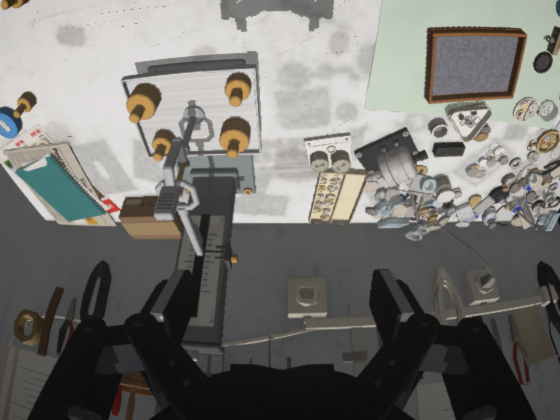

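Run:
```python
from h import *
np.set_printoptions(precision=4,suppress=True)
manip.movel([.40,.1,.36],ori=down(0),speed=.3)
manip.movel([.38,-.2,.30],speed=.3)
w,c=closeup('small',[.366,-.258]);save(w,'w24');print(c)
b=cv2.resize(w['pixels'][150:270,200:360],(640,480),interpolation=2);cv2.imwrite('pics/z24.png',b[:,:,::-1])
print((np.array(wproj(w,[.366,-.258,.05]))-[150,200])*4,manip.current_t())
```

```text
[(array([ 0.3676, -0.2607]), 0.69)]
[206.8525 319.0138] 95.1667
```

View pics/z24.png

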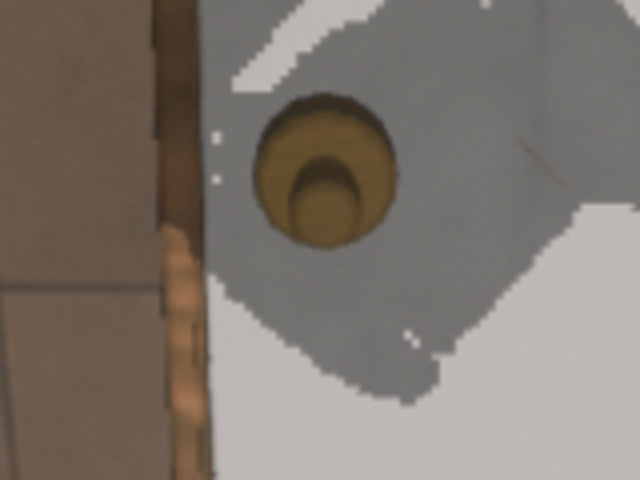

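Run:
```python
from h import *
np.set_printoptions(precision=4,suppress=True)
print(pick('small',[.367,-.259]))
manip.movel([.39,-.15,.27],speed=.3)
manip.movel([.40,.25,.27],speed=.3)
manip.movel([.4958,.360,.15],speed=.25)
w=wshot();save(w,'w25')
manip.movel([.4958,.360,.036],speed=.1);print(manip.current_wrist_force(),manip.current_grip_width())
w=wshot();save(w,'w26')
a=cv2.resize(w['pixels'],(400,300));b=cv2.resize(cv2.cvtColor(cv2.imread('pics/w25.png'),4),(400,300))
cv2.imwrite('pics/z25.png',np.hstack([b,a])[:,:,::-1]);print(manip.current_t())
```

```text
(0.014423692910983473, 0.014495881681776037, array([-0.9299, -0.4663, -2.4511]))
[ 0.1725 -0.1257 -1.0785] 0.014519932013388918
102.65
```

View pics/z25.png

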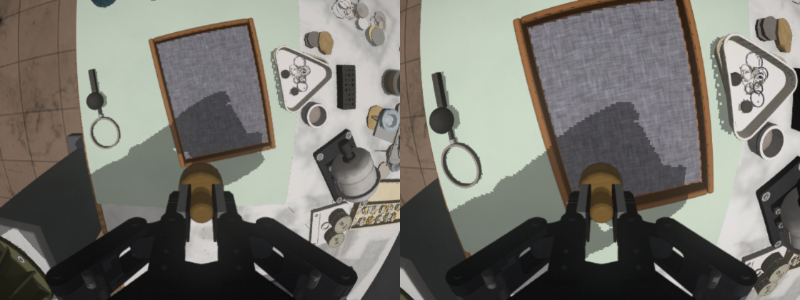

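Run:
```python
from h import *
np.set_printoptions(precision=4,suppress=True)
manip.movel([.4958,.360,.075],speed=.1)
manip.movel([.508,.380,.075],speed=.1)
w=wshot();b=cv2.resize(w['pixels'],(400,300))
manip.movel([.508,.380,.034],speed=.1);print(manip.current_wrist_force())
w=wshot();a=cv2.resize(w['pixels'],(400,300))
cv2.imwrite('pics/z26.png',np.hstack([b,a])[:,:,::-1]);print(manip.current_t())
```

```text
[-0.4118  1.0462  0.4729]
104.2333
```

View pics/z26.png

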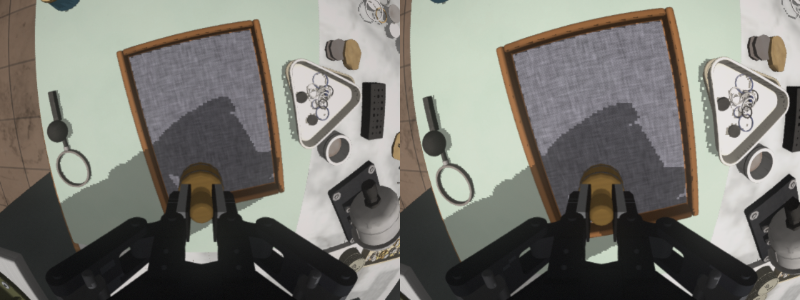

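Run:
```python
from h import *
np.set_printoptions(precision=4,suppress=True)
manip.let_go();manip.wait(.1)
manip.movel([.508,.380,.15],speed=.15)
w=wshot();a=cv2.resize(w['pixels'],(400,300))
manip.movel([.42,.25,.36],speed=.3)
manip.movel([.42,-.15,.36],speed=.3)
manip.movel([.52,-.26,.30],speed=.3)
w,c=closeup('small',[.5545,-.340]);print(c)
b=cv2.resize(w['pixels'][150:270,200:360],(400,300),interpolation=2);cv2.imwrite('pics/z27.png',np.hstack([a,b])[:,:,::-1])
print((np.array(wproj(w,[.5545,-.340,.05]))-[150,200])*2.5,manip.current_t())
```

```text
[(array([ 0.5606, -0.3427]), 0.84)]
[128.8118 200.1473] 110.0583
```

View pics/z27.png

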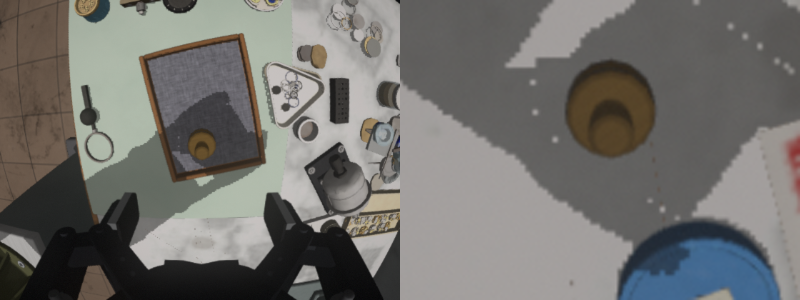

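Run:
```python
from h import *
np.set_printoptions(precision=4,suppress=True)
print(pick('small',[.558,-.3415]))
manip.movel([.41,-.2,.27],speed=.3)
manip.movel([.40,.25,.27],speed=.3)
manip.movel([.502,.447,.15],speed=.25)
manip.movel([.502,.447,.060],speed=.1)
w=wshot();b=cv2.resize(w['pixels'],(400,300))
manip.movel([.502,.447,.034],speed=.06);print(manip.current_wrist_force())
w=wshot();a=cv2.resize(w['pixels'],(400,300))
cv2.imwrite('pics/z28.png',np.hstack([b,a])[:,:,::-1]);print(manip.current_t())
```

```text
(0.014662943235644333, 0.014503349006739708, array([-0.2696,  0.8063, -1.9471]))
[-6.5549 -3.441  10.3639]
118.5833
```

View pics/z28.png

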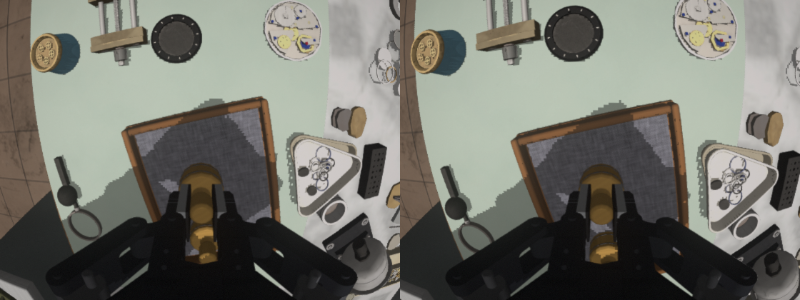

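Run:
```python
from h import *
np.set_printoptions(precision=4,suppress=True)
manip.movel([.502,.447,.0355],speed=.05)
manip.let_go();manip.wait(.1)
manip.movel([.502,.447,.17],speed=.15)
manip.movel([.46,.33,.30],speed=.2)
w=wshot();a=cv2.resize(w['pixels'],(400,300))
manip.movel([.40,.2,.36],speed=.3)
manip.movel(LOOKP,ori=lookpose(LOOKA),speed=.2);manip.wait(.5)
w=wshot();save(w,'w29')
b=cv2.resize(w['pixels'][204:309,154:294],(400,300),interpolation=2)
S=manip.read_camera('scene');save(S,'s29');c=cv2.resize(S['pixels'][130:410,190:400],(400,533))[:300]
d=cv2.resize(w['pixels'][40:250,60:340],(400,300))
cv2.imwrite('pics/z29.png',np.vstack([np.hstack([a,b]),np.hstack([c,d])])[:,:,::-1]);print(manip.current_t())
```

```text
125.0333
```

View pics/z29.png

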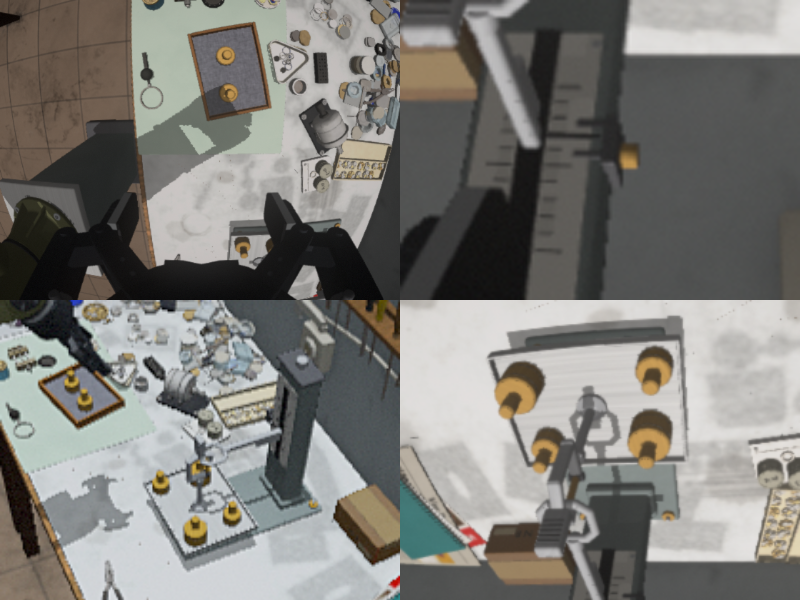

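View pics/s29.png

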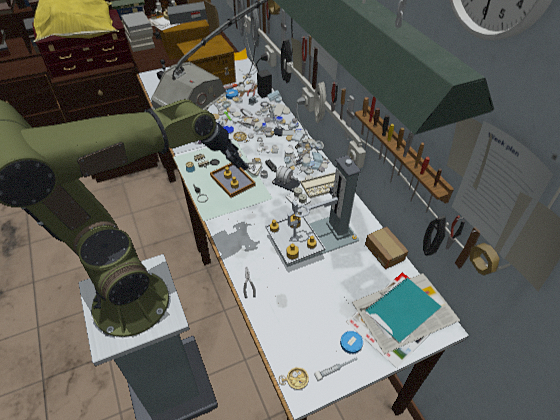

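Run:
```python
from h import *
np.set_printoptions(precision=4,suppress=True)
manip.movel([.40,.0,.38],ori=down(np.pi/2),speed=.25);manip.wait(.2)
w=wshot();save(w,'w30')
cv2.imwrite('pics/z30.png',cv2.resize(w['pixels'][150:420,130:430,::-1],(660,594),interpolation=2))
manip.movel([.42,-.15,.36],ori=down(0),speed=.25);manip.wait(.2)
w=wshot();save(w,'w31');b=w['pixels'][0:150,280:560]
cv2.imwrite('pics/z31.png',cv2.resize(b,(784,420),interpolation=2)[:,:,::-1]);print(manip.current_t())
```

```text
128.0
```

View pics/z30.png

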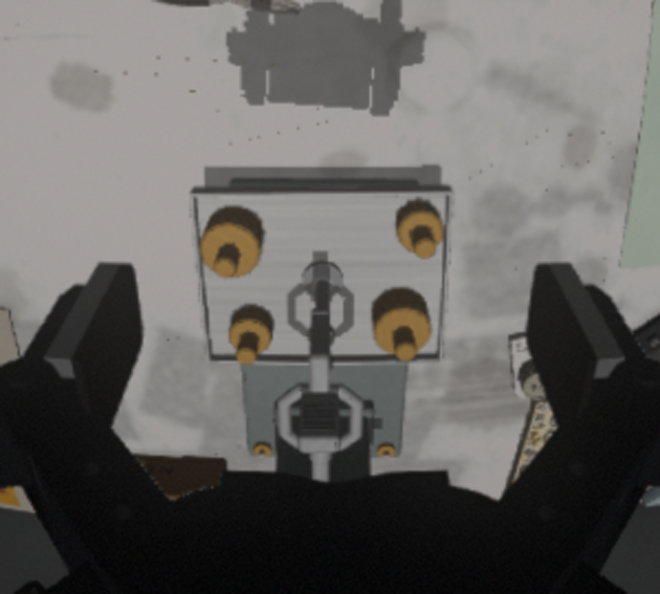

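View pics/z31.png

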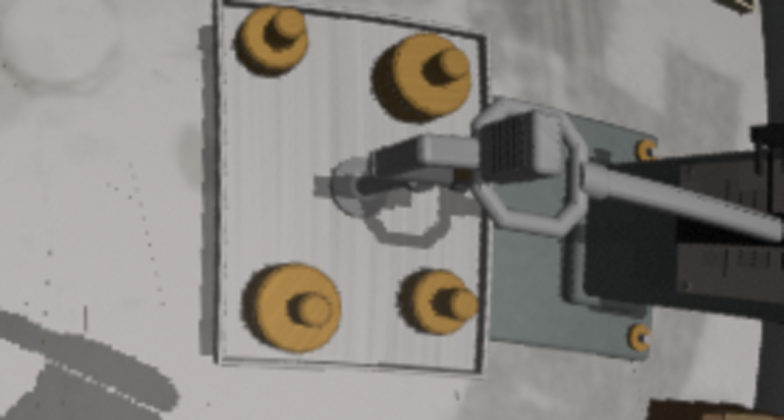

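Four weights stand on a level tray and the hook sits centred in the eye (tab at about (320,415), eye centred at about (321,413) in the crop). The robot touches nothing, so I'm handing in.

Run:
```python
from h import *
manip.finish_job();print(manip.current_t())
```

```text
the job is handed in; nothing more can be done
the job is handed in; nothing more can be done
```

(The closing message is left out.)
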